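# Refit the thickness plate of a washed vegetable slicer and lock it

### The arm

A 6-joint arm with a two-finger parallel gripper is mounted at the origin on a cart in front of the work surface, level with it; the furniture and walls round the work are solid. World frame = base frame: x ahead of the robot, y to its left, z up, the work surface at z = 0. Lengths are in mm, angles in rad, forces in N, time in s.
With the tool pointing down it reaches from about 400 to 925 mm from the base axis. Payload 12.5 kg.
Tool frame: the origin (TCP) lies at the very end of the fingers, on their centre line; the grasp point (between the pads) lies behind it (env.grip_depth is the z of the grasp point in the tool frame, in mm); z points along the fingers, y is the line along which they close (so a half turn about z gives the same grasp; the last joint's range is limited). The gripper opens to 95 mm and grips with 3 to 60 N. Pads are 20 mm wide; open, the fingers measure 119 mm over their backs; the gripper's body (75 mm by 180 mm) begins 59 mm behind the grasp point.
Start: joints at [1.027, 0.491, 1.559, -0, 1.092, -0.106], TCP at [264.954, 566.08, 214.661] pointing down, gripper open.
Joint ranges: [-3.1, 3.1], [-0.84, 2.19], [0.05, 2.79], [-1.13, 4.28], [0.06, 2.93], [-2.69, 2.69]. Speed limits (rad/s): [2.22, 2.22, 2.79, 3.14, 3.14, 3.14].

### API

Orientations are given as [roll, pitch, yaw] about the fixed x, y, z axes, in that order (R = Rz(yaw) Ry(pitch) Rx(roll)).
In Python, from cell import env, optics gives the robot as it stands.
- The arm moves only by the tool step_arm, never from a script. Its argument "moves" is a list of rows, each an object of numbers: "tx", "ty", "tz": the shift along the tool's x, y, z in mm; "roll": the turn about the tool's z in rad. In form: [{"tx": .., "ty": .., "tz": .., "roll": ..}, ...]. A call has 1 to 12 rows; each row is the pose to reach, as a shift and turn from the pose commanded when the call began, along the tool's axes at that moment; what a row does not reach only later rows make up. A row lasts 1/12 s, in which the tool goes at most 41.7 mm and 7.16 degrees, less where a joint would pass 70% of its speed; a pose out of reach is approached as far as the arm can. A call with a gripper value outside its range is refused whole. "grip" is the finger opening in mm, from 0 to 95.1, set as the call begins (left out, the last holds). The fingers move at their own pace and stop on an object; the grip force is fixed at half the most. Time passes only in rows, so rows that repeat a pose let the fingers close. It gives the time, the measured TCP pose, the force, the opening and the grip force at its end, in the units of the state.
- env.state(): the state, without advancing time (a new reading comes with each control period).
- optics.read_camera(name): name is "side" or "top" or "wrist"; returns a dict with "pixels" (420x560x3 uint8, blue, green, red), "mtx" (3x3 intrinsics, pixels), "view" (4x4, takes a point from world to camera coordinates). Camera axes: x right, y down, z forward; pixel columns grow to the right and rows downward; lengths in mm; the calibration is good to about 2 mm. A picture is of the moment at which its call begins. There is no depth.
- env.job_done(): hands the job in; it is judged then, once.
The state is a dict: "t": time; "joints": joint angles; "qvel": joint speeds; "tau": joint torques, N m; "eef_pos": TCP position; "tcp_rot": TCP orientation; "ft_force": force on the tool from outside, world axes, zero at the start; "moment": the same for the moment, N m; "opening": opening from 0.0 (shut) to 1.0 (fully open); "grip_force": force on a finger pad.
Only numpy, scipy, OpenCV 4.12 (cv2) and the standard library are available. Lean on these libraries where they do the work, as an engineer would, in place of code of your own. Each camera call takes 0.05 s, during which the arm holds its last target. There are 200 camera calls.

### The job

The vegetable slicer has been washed: refit its thickness plate. Take the plain plate (not the insert with the row of teeth) by its upright grip, slide it down the sloping bed with its front edge in the two side slots until it is fully home, then swing the locking lever right across behind the grip. Leave the toothed insert, the bowl and the two glasses where they stand.

Things in the scene. Friction and masses are not known exactly. Their poses are not given: they have to be found in the camera images.
- slicer_bed: Bed of a steel vegetable slicer standing firm on the dishwasher door, sloping 30 degrees, rising to the robot's right. Origin midway between the rails at the slot-end stops, level with the ledges that carry the plate; x up the slope, y away from the robot, z square to the bed. Rails: inner faces 92 mm apart, 12 mm wide, tops at z = 12 mm, x = -120 to 172 mm. Knife and deck lie below x = 0.
- slot_mouth (a point): Middle of the mouth of the two side slots, 62 mm up the slope from the bed's origin (stops), axes as the bed. Ledges (z = 0, 28 to 46 mm either side) run from x = 0 to 168 mm of the bed; over x = 0 to 46 each has a lip 7 mm above it (36 mm from the middle) and cheeks 87 mm apart, flared from 46 to 62 mm. Up-slope of the mouth the bed is open from above: the plate can be laid there and slid down.
- gauge_plate: The plain thickness plate: white plastic, 100 mm long (x), 84 mm wide (y), 4 mm thick, loose, lying flat, 0.09 kg. Origin at the centre of its underside; x points to its rear, where the grip is; the front edge (x = -50 mm) has cut corners. Fully home its origin is 50 mm up the slope from the bed's origin, axes parallel to the bed's.
- plate_grip (a point): Middle of the plain plate's upright grip: a wall across its rear, 10 mm thick (x = 40 to 50 of the plate), 56 mm wide (y), from 4 to 32 mm above the underside. This point is 45 mm behind the plate's origin and 22 mm above the underside. Axes as the plate's. Fully home it is at x = 95 mm of the bed.
- toothed_insert: The other insert, for matchsticks: same size, shape, origin and axes as the plain plate but with a row of upright steel teeth 17 mm high across it near the front. Not to be used; loose.
- lock_lever (a joint): Locking lever on the bed's far rail, turning about the bed's z at x = 107, y = 52 mm (bed frame). 0 = locked: arm straight across behind the grip (end stop); 1.57 = pointing up the slope; to 2.2 = outward, away from the robot. It stays where left. Its arm, at z = 13 to 18 mm, lies 2 mm behind the grip of a plate fully home and cannot close if the plate stands out.
- lever_knob (a point): Middle of the black upright knob (10 mm diameter, z = 18 to 46 mm of the bed) on the end of the locking lever, 45 mm from the lever's axis; this point is 32 mm above the ledges.
- bowl: White bowl, 150 mm wide, 69 mm high, origin at the centre of its underside; bystander.
- glass_a: Glass tumbler standing mouth down, 71 mm wide, 88 mm high, origin at the centre of its underside; bystander.
- glass_b: Glass tumbler standing mouth down, 66 mm wide, 88 mm high, origin at the centre of its underside; bystander.

How it is judged:
By the outcome, as a careful person would: the job done as asked, in the order asked, and still so for the second after the job is handed in, with the robot touching nothing.
It also fails if it takes over 48 s, if anything falls off the work surface, if the arm or the gripper's body presses on something with over 40 N, if the wrist force passes 120 N, or if a joint passes its speed limit or range.

## Working session

There is one attempt and no reset: what is moved stays moved. The work goes in short steps, Python scripts to look and compute and a tool call to move; the robot and the scene stay as the last step left them, time stands still between calls to the robot, and variables do not carry over. Pictures are saved under pics/ and viewed, at most 10 in all, crops included, and the job is handed in when it is done.

Besides the shell and the picture viewer there is one more tool, called as name([rows], argument=value, ...), one row to a line, values as JSON. step_arm: Moves the arm, as the interface text tells. Its arguments: {"type":"object","properties":{"moves":{"type":"array"},"grip":{"type":"number"}},"required":["moves"]}

```bash
ls; mkdir -p pics
python3 - <<'E'
from cell import env, optics
import cv2, numpy as np
print(env.state(), env.grip_depth)
for n in ("side","top","wrist"):
    d=optics.read_camera(n); cv2.imwrite(f"pics/{n}0.png",d["pixels"]); np.savez(f"pics/{n}0.npz",**d)
    V=d["view"]; print(n,d["mtx"].round(1).tolist(), (-V[:3,:3].T@V[:3,3]).round(0), V[:3,:3].round(2).tolist())
E
```

```text
pics
{'t': 0.0, 'joints': array([ 1.02741702e+00,  4.91561031e-01,  1.55944558e+00,  1.26642806e-05,
        1.09169824e+00, -1.05623470e-01]), 'qvel': array([ 0.00182463,  0.0006971 , -0.00245281,  0.00095868,  0.00071076,
       -0.00090606]), 'tau': array([-6.05736773e-05, -6.12658811e+01, -2.58181626e+01,  6.93409634e-02,
        4.82988730e-02, -6.07353945e-05]), 'eef_pos': array([264.8069571 , 565.86280413, 214.06216713]), 'tcp_rot': array([-3.14048784e+00, -1.28425232e-04,  2.70383090e+00]), 'ft_force': array([0.20173763, 0.25381726, 1.12590512]), 'moment': array([-0.10653904,  0.01218063,  0.0159171 ]), 'grip_force': 0.0, 'opening': 1.0004071941539596} -18.8
side [[475.0, 0.0, 280.4], [0.0, 475.0, 209.4], [0.0, 0.0, 1.0]] [504. 877. 447.] [[-1.0, -0.08, 0.0], [-0.03, 0.35, -0.94], [0.07, -0.93, -0.35]]
top [[541.6, 0.0, 280.8], [0.0, 541.6, 207.8], [0.0, 0.0, 1.0]] [ 491.   60. 1288.] [[0.03, -1.0, 0.03], [-1.0, -0.03, -0.06], [0.06, -0.03, -1.0]]
wrist [[308.2, 0.0, 280.0], [0.0, 308.2, 207.6], [0.0, 0.0, 1.0]] [198. 596. 385.] [[0.42, 0.91, -0.0], [0.88, -0.41, 0.26], [0.23, -0.11, -0.97]]
```

View pics/top0.png

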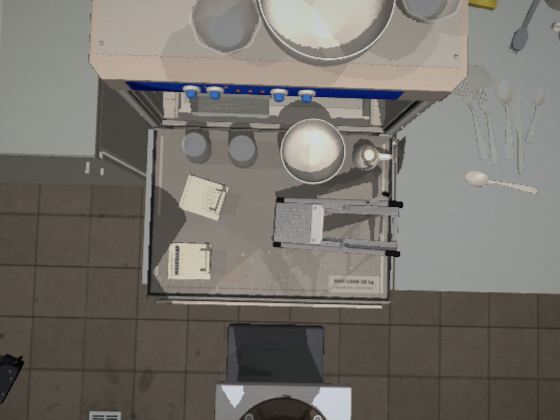

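View pics/side0.png

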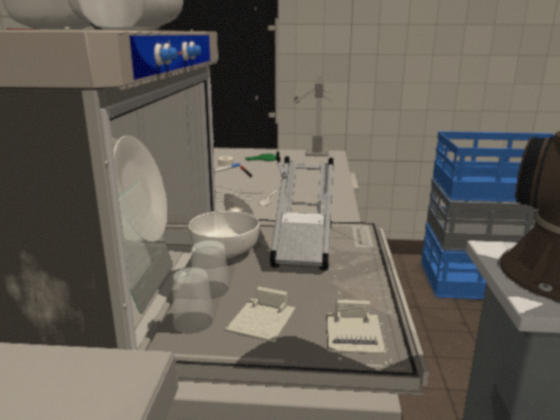

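The top view shows the plain plate at about (204,197), the toothed insert at (190,260), the bed spanning (275–400, 195–255) with the lever knob near (386,194), and the bowl and glasses behind. The side view shows the plain plate at (262,315) and the bed at (303,215). Next I'll enlarge these areas.

Run:
```python
import cv2, numpy as np
t=cv2.imread("pics/top0.png"); s=cv2.imread("pics/side0.png")
a=cv2.resize(t[185:265,265:405],None,fx=4,fy=4,interpolation=cv2.INTER_CUBIC) #560x320
b=cv2.resize(t[170:230,170:230],None,fx=4,fy=4,interpolation=cv2.INTER_CUBIC) #240
c=cv2.resize(s[150:275,265:345],None,fx=4,fy=4,interpolation=cv2.INTER_CUBIC) #320x500
d=cv2.resize(s[280:345,220:300],None,fx=3,fy=3,interpolation=cv2.INTER_CUBIC) #240x195
o=np.zeros((600,800,3),np.uint8)
a=cv2.resize(t[185:265,265:405],None,fx=3.4,fy=3.4,interpolation=cv2.INTER_CUBIC)
o[:a.shape[0],:a.shape[1]]=a; o[280:520,:240]=b; o[:500,480:800]=c; o[280:475,240:480]=d
cv2.imwrite("pics/crops.png",o)
```

```text
(no output)
```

View pics/crops.png

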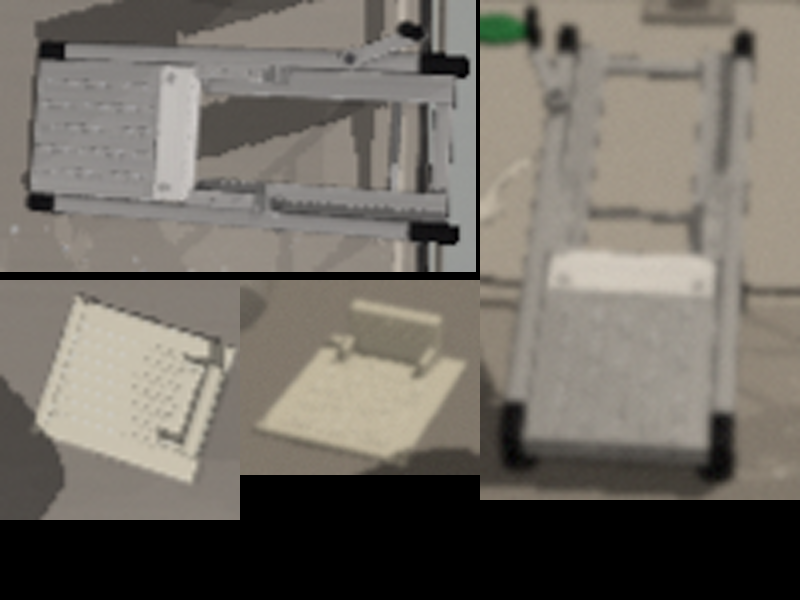

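The crops show the lever open, with its pivot at about (368,202) in the top image and (284,175) in the side image. Its knob is at about (385,194), so it stands outward at roughly 2 rad. The four rail end caps are black and clear in both views. The plate's grip is toward the right in the top view.

```bash
cat > h.py <<'E'
import numpy as np, cv2
def load(n): return dict(np.load(f"pics/{n}.npz"))
def P(d): return d["mtx"]@d["view"][:3]
def tri(da,pa,db,pb):
    X=cv2.triangulatePoints(P(da),P(db),np.float64(pa).reshape(2,1),np.float64(pb).reshape(2,1)); X=(X[:3]/X[3]).ravel()
    return X, [np.linalg.norm(proj(d,X)-p) for d,p in((da,pa),(db,pb))]
def proj(d,X):
    h=P(d)@np.append(X,1); return h[:2]/h[2]
def ray(d,p,z):
    R,t=d["view"][:3,:3],d["view"][:3,3]; c=-R.T@t; v=R.T@np.linalg.solve(d["mtx"],[p[0],p[1],1]); return c+v*(z-c[2])/v[2]
E
python3 - <<'E'
from h import *
T,S=load("top0"),load("side0")
def blobs(d,x0,y0,x1,y1,thr):
    m=(d["pixels"].max(2)<thr).astype(np.uint8); k=np.zeros_like(m); k[y0:y1,x0:x1]=m[y0:y1,x0:x1]
    n,_,st,c=cv2.connectedComponentsWithStats(k); 
    return [(st[i].tolist(),c[i].round(1).tolist()) for i in range(1,n) if st[i][4]>6]
print("T",*blobs(T,268,188,408,262,45),sep="\n"); print("S",*blobs(S,260,150,345,275,45),sep="\n")
# plate top view
hsv=cv2.cvtColor(T["pixels"],cv2.COLOR_BGR2HSV)
roi=hsv[172:225,172:235]; m=((roi[...,2]>165)).astype(np.uint8)
cs,_=cv2.findContours(m,cv2.RETR_EXTERNAL,cv2.CHAIN_APPROX_NONE); c=max(cs,key=cv2.contourArea)+np.array([172,172])
r=cv2.minAreaRect(c); print(r); b=cv2.boxPoints(r)
W=[ray(T,p,4) for p in b]; print(np.round(W,1)); print([np.linalg.norm(W[i]-W[i-1]).round(1) for i in range(4)])
print(tri(T,(368,202.1),S,(283.8,175)),tri(T,(385.5,194.2),S,(397.8-265+265-0-0 if 0 else 398-0,0)) if 0 else tri(T,(368,202.1),S,(283.8,175)))
E
```

```text
T
([383, 192, 7, 5, 23], [385.8, 193.8])
([277, 197, 7, 6, 36], [280.2, 199.2])
([389, 199, 14, 9, 82], [395.0, 203.6])
([273, 242, 8, 5, 32], [276.4, 244.1])
([386, 250, 14, 12, 82], [392.0, 253.6])
S
([277, 153, 2, 8, 12], [277.4, 156.8])
([285, 157, 4, 5, 13], [286.2, 159.5])
([329, 159, 3, 4, 11], [330.1, 160.6])
([270, 251, 10, 17, 97], [272.9, 260.1])
([319, 254, 9, 17, 87], [324.0, 263.0])
((202.65000915527344, 197.0500030517578), (41.74205780029297, 35.10127639770508), 18.434947967529297)
[[560.4 262.    4. ]
 [640.3 238.9   4. ]
 [611.8 144.2   4. ]
 [532.  167.7   4. ]]
[np.float64(98.4), np.float64(83.1), np.float64(98.9), np.float64(83.2)]
(array([ 575.72073179, -163.66492977,  142.81922603]), [np.float64(0.033934958275859795), np.float64(0.04124695481016105)]) (array([ 575.72073179, -163.66492977,  142.81922603]), [np.float64(0.033934958275859795), np.float64(0.04124695481016105)])
```

Run:
```python
from h import *
T,S=load("top0"),load("side0")
L=[((280.2,199.2),(272.9,260.1)),((276.4,244.1),(324,263)),((395,203.6),(286.2,159.5)),((392,253.6),(330.1,160.6)),((385.8,193.8),(277.4,156.8)),((368,202.1),(283.8,175))]
for n,(a,b) in zip("lowfar lownear upfar upnear knob pivot".split(),L):
    X,e=tri(T,a,S,b); print(n,X.round(1),np.round(e,2))
```

```text
lowfar [584.9  19.9  18.1] [0.24 0.36]
lownear [480.7  25.9  18.8] [0.36 0.55]
upfar [ 573.1 -216.1  165.7] [0.3  0.34]
upnear [ 469.2 -211.3  166.6] [0.56 0.64]
knob [ 592.1 -193.7  177.4] [0.32 0.37]
pivot [ 575.7 -163.7  142.8] [0.03 0.04]
```

```bash
cat >> h.py <<'E'
def go(target,ang,st):
    "target TCP xyz, ang = wanted world angle (deg) of tool y; prints shift along the present tool axes"
    from scipy.spatial.transform import Rotation as R
    r=st["tcp_rot"]; M=R.from_euler("xyz",r).as_matrix(); d=M.T@(np.array(target)-st["eef_pos"])
    cur=np.degrees(np.arctan2(M[1,1],M[0,1])); print("t",round(st["t"],2),"pos",st["eef_pos"].round(1),"ang",cur.round(1),"move",d.round(1),"roll",np.radians(cur-ang).round(3))
E
python3 -c "
from h import *; from cell import env
go([573.1,160.1,130],-16.8,env.state())"
```

```text
t 0.15 pos [264.8 565.9 214.2] ang 64.9 move [-451.2 -236.8   84.3] roll 1.426
```

step_arm([
  {"tx": -15,"ty": -8,"tz": 0,"roll": 0.05},
  {"tx": -45,"ty": -24,"tz": 0,"roll": 0.14},
  {"tx": -80,"ty": -42,"tz": 0,"roll": 0.25},
  {"tx": -115,"ty": -60,"tz": 5,"roll": 0.36},
  {"tx": -150,"ty": -79,"tz": 10,"roll": 0.47},
  {"tx": -185,"ty": -97,"tz": 15,"roll": 0.58},
  {"tx": -220,"ty": -115,"tz": 20,"roll": 0.69},
  {"tx": -255,"ty": -134,"tz": 30,"roll": 0.8},
  {"tx": -290,"ty": -152,"tz": 40,"roll": 0.91},
  {"tx": -325,"ty": -171,"tz": 50,"roll": 1.02},
  {"tx": -355,"ty": -186,"tz": 55,"roll": 1.12},
  {"tx": -380,"ty": -199,"tz": 60,"roll": 1.2},
])

```text
t: 1.15
eef_pos: [525.9, 222.5, 154.0]
tcp_rot: [-3.141, 0.0, 1.497]
ft_force: [0.3, 0.2, -0.6]
opening: 0.997
grip_force: 0.0
```

```bash
python3 -c "
from h import *; from cell import env
go([573.1,160.1,130],-16.8,env.state())"
```

```text
t 1.15 pos [525.9 222.5 154. ] ang -4.2 move [-58.8  51.7  24. ] roll 0.22
```

step_arm([
  {"tx": -20,"ty": 18,"tz": 8,"roll": 0.08},
  {"tx": -40,"ty": 35,"tz": 16,"roll": 0.16},
  {"tx": -54,"ty": 47,"tz": 22,"roll": 0.21},
  {"tx": -59,"ty": 52,"tz": 24,"roll": 0.22},
  {"tx": -59,"ty": 52,"tz": 24,"roll": 0.22},
  {"tx": -59,"ty": 52,"tz": 24,"roll": 0.22},
])

```text
t: 1.65
eef_pos: [572.3, 162.8, 130.6]
tcp_rot: [-3.141, -0.0, 1.285]
ft_force: [-0.9, 0.3, 0.8]
opening: 0.999
grip_force: 0.0
```

Run:
```python
from h import *; from cell import env,optics
go([573.1,160.1,8],-16.8,env.state())
d=optics.read_camera("wrist"); np.savez("pics/w1.npz",**d)
im=d["pixels"].copy()
x=np.array([-.288,-.957,0]);y=np.array([.957,-.288,0]);o=np.array([586.1,203.2,0])
for a,b,c in [(-50,-42,4),(-50,42,4),(50,42,4),(50,-42,4),(40,28,32),(40,-28,32),(50,28,32),(50,-28,32)]:
    p=proj(d,o+a*x+b*y+[0,0,c]); print(p.round(1)); cv2.circle(im,tuple(int(v) for v in p.round()),3,(0,0,255),1)
cv2.imwrite("pics/w1.png",im)
```

```text
t 1.65 pos [572.3 162.8 130.6] ang -16.4 move [ -2.3   1.6 122.6] roll 0.008
[237.9 101.2]
[329.7 102. ]
[324.7 207.6]
[240.6 206.9]
[314.1 204.7]
[252.  204.2]
[313.7 215.3]
[252.2 214.9]
```

View pics/w1.png

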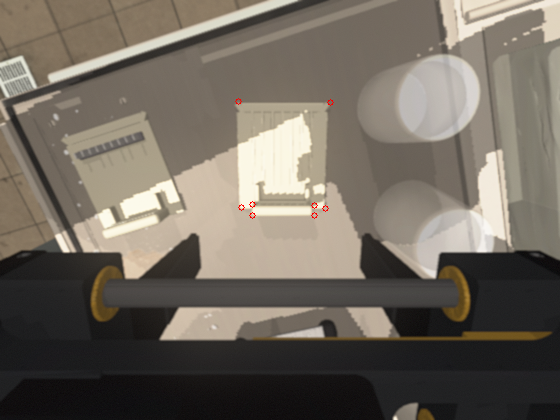

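The overlay matches the plate and its grip to about 1 px: grip wall at (252–314, 205–215), with the glasses at right. I need to check the gripper body's clearance to the near glass.

Run:
```python
from h import *
T,S=load("top0"),load("side0"); W=load("w1")
for p in [(241,152),(195,145)]: print(ray(T,p,44).round(0),ray(T,p,88).round(0))
for p in [(192,300),(208,269)]: print("side mid",ray(S,p,44).round(0))
for p in [(440,97),(460,245)]: print("wrist top",ray(W,p,88).round(0))
t=cv2.resize(T["pixels"][120:180,170:270],None,fx=6,fy=6,interpolation=cv2.INTER_CUBIC); cv2.imwrite("pics/gl.png",t)
```

```text
[690. 114.  44.] [683. 112.  88.]
[703. 221.  44.] [695. 215.  88.]
side mid [696. 225.  44.]
side mid [694. 117.  44.]
wrist top [697. 220.  88.]
wrist top [695. 112.  88.]
```

View pics/gl.png

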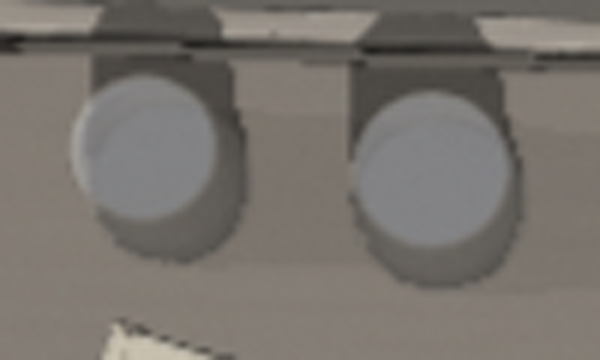

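The near glass stands at about (690,111). Its edge is only 1–3 mm clear of the gripper's end, and its top is at 88 mm. I'll descend only to TCP z=12, so the body stays above the glass, and shift 3 mm toward the robot.

step_arm([
  {"tx": -1,"ty": -1,"tz": 15,"roll": 0.008},
  {"tx": -2,"ty": -1.4,"tz": 40,"roll": 0.008},
  {"tx": -2,"ty": -1.4,"tz": 65,"roll": 0.008},
  {"tx": -2,"ty": -1.4,"tz": 85,"roll": 0.008},
  {"tx": -2,"ty": -1.4,"tz": 100,"roll": 0.008},
  {"tx": -2,"ty": -1.4,"tz": 110,"roll": 0.008},
  {"tx": -2,"ty": -1.4,"tz": 116,"roll": 0.008},
  {"tx": -2,"ty": -1.4,"tz": 118.5,"roll": 0.008},
  {"tx": -2,"ty": -1.4,"tz": 118.5,"roll": 0.008},
  {"tx": -2,"ty": -1.4,"tz": 118.5,"roll": 0.008},
])

```text
t: 2.53
eef_pos: [571.1, 161.2, 12.9]
tcp_rot: [3.141, -0.001, 1.276]
ft_force: [0.6, -1.0, 0.1]
opening: 1.0
grip_force: 0.0
```

step_arm([
  {"tx": 0,"ty": 0,"tz": 0},
  {"tx": 0,"ty": 0,"tz": 0},
  {"tx": 0,"ty": 0,"tz": 0},
  {"tx": 0,"ty": 0,"tz": 0},
  {"tx": 0,"ty": 0,"tz": 0},
  {"tx": 0,"ty": 0,"tz": 0},
  {"tx": 0,"ty": 0,"tz": 0},
  {"tx": 0,"ty": 0,"tz": 0},
], grip=50)

```text
validation failed for argument at $.mo...
```

step_arm([
  {"tx": 0,"ty": 0,"tz": 0,"roll": 0},
  {"tx": 0,"ty": 0,"tz": 0,"roll": 0},
  {"tx": 0,"ty": 0,"tz": 0,"roll": 0},
  {"tx": 0,"ty": 0,"tz": 0,"roll": 0},
  {"tx": 0,"ty": 0,"tz": 0,"roll": 0},
  {"tx": 0,"ty": 0,"tz": 0,"roll": 0},
  {"tx": 0,"ty": 0,"tz": 0,"roll": 0},
  {"tx": 0,"ty": 0,"tz": 0,"roll": 0},
], grip=48)

```text
t: 3.2
eef_pos: [570.9, 160.9, 12.2]
tcp_rot: [3.141, -0.0, 1.276]
ft_force: [-0.1, -1.0, 0.7]
opening: 0.582
grip_force: 30.0
```

Opening is 55 mm, which matches the 56 mm grip, and the grip force is 30 N. Now lift.

step_arm([
  {"tx": 0,"ty": 0,"tz": -6,"roll": 0},
  {"tx": 0,"ty": 0,"tz": -18,"roll": 0},
  {"tx": 0,"ty": 0,"tz": -38,"roll": 0},
  {"tx": 0,"ty": 0,"tz": -65,"roll": 0},
  {"tx": 0,"ty": 0,"tz": -95,"roll": 0},
  {"tx": 0,"ty": 0,"tz": -130,"roll": 0},
  {"tx": 0,"ty": 0,"tz": -165,"roll": 0},
  {"tx": 0,"ty": 0,"tz": -200,"roll": 0},
  {"tx": 0,"ty": 0,"tz": -225,"roll": 0},
  {"tx": 0,"ty": 0,"tz": -235,"roll": 0},
  {"tx": 0,"ty": 0,"tz": -238,"roll": 0},
  {"tx": 0,"ty": 0,"tz": -238,"roll": 0},
])

```text
t: 4.2
eef_pos: [570.4, 160.8, 250.1]
tcp_rot: [3.142, -0.0, 1.276]
ft_force: [0.3, -0.2, -1.0]
opening: 0.588
grip_force: 30.0
```

Run:
```python
from h import *; from cell import env,optics
go([520,-200,250],-2.8,env.state())
d=optics.read_camera("wrist"); s=optics.read_camera("side"); np.savez("pics/w2.npz",**d)
cv2.imwrite("pics/w2.png",cv2.resize(np.hstack([d["pixels"][:, 80:480],s["pixels"][:, 80:480]]),(800,420)))
```

```text
t 4.2 pos [570.4 160.8 250.1] ang -16.9 move [-3.599e+02  5.660e+01  1.000e-01] roll -0.246
```

View pics/w2.png

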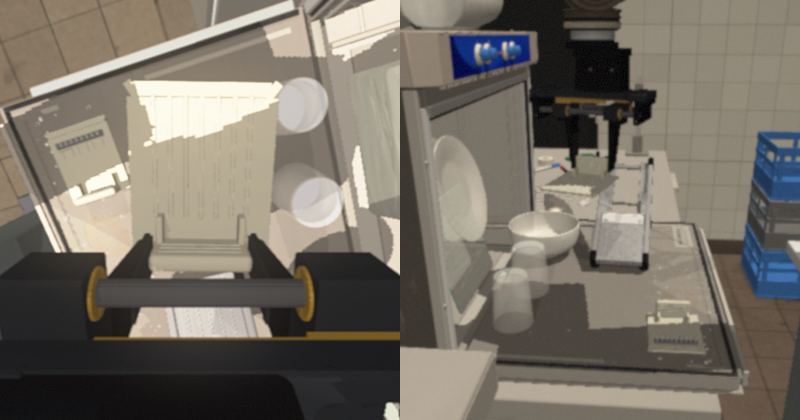

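The plate is held straight in the fingers, with its front edge at row 82 in the wrist view, and it looks nearly flat. I'll compute its pitch from that row.

Run:
```python
from h import *
d=load("w2"); y=np.array([.957,-.29,0]); xh=np.array([-.29,-.957,0]); z=np.array([0,0,1.])
tcp=np.array([570.6,161,250.2]); G=tcp+z*18.8   # pivot = grasp point; on plate at x=45, z=30.8
for a in range(-10,41,5):
    t=np.radians(a); X=xh*np.cos(t)+z*np.sin(t); Z=-xh*np.sin(t)+z*np.cos(t)   # rear up by a
    f=lambda px,py,pz: proj(d,G+X*(px-45)+y*py+Z*(pz-30.8)).round(0)
    print(a,f(-50,-42,4),f(-50,42,4),f(50,0,32),f(50,-42,4))
```

```text
-10 [196.  68.] [369.  68.] [282. 272.] [214. 245.]
-5 [201.  74.] [365.  74.] [282. 272.] [215. 248.]
0 [205.  80.] [360.  80.] [282. 273.] [215. 252.]
5 [208.  87.] [356.  87.] [282. 273.] [215. 256.]
10 [212.  95.] [353.  95.] [282. 273.] [215. 260.]
15 [215. 103.] [349. 103.] [282. 273.] [215. 263.]
20 [217. 111.] [347. 111.] [282. 273.] [214. 267.]
25 [220. 120.] [344. 120.] [282. 273.] [214. 271.]
30 [222. 129.] [342. 129.] [282. 273.] [214. 275.]
35 [224. 138.] [340. 138.] [282. 272.] [213. 279.]
40 [225. 147.] [338. 147.] [282. 272.] [213. 283.]
```

```bash
python3 -c "
from h import *; from cell import env
go([520.8,-214.7,230],-2.8,env.state())"
```

```text
t 4.3 pos [570.1 160.8 248.5] ang -16.9 move [-373.6   62.    18.7] roll -0.246
```

step_arm([
  {"tx": -8,"ty": 1,"tz": 0,"roll": 0},
  {"tx": -30,"ty": 5,"tz": 0,"roll": -0.02},
  {"tx": -62,"ty": 10,"tz": 0,"roll": -0.04},
  {"tx": -98,"ty": 16,"tz": 0,"roll": -0.06},
  {"tx": -136,"ty": 23,"tz": 0,"roll": -0.09},
  {"tx": -174,"ty": 29,"tz": 0,"roll": -0.12},
  {"tx": -212,"ty": 35,"tz": 0,"roll": -0.15},
  {"tx": -250,"ty": 41,"tz": 0,"roll": -0.18},
  {"tx": -286,"ty": 47,"tz": 0,"roll": -0.2},
  {"tx": -318,"ty": 53,"tz": 0,"roll": -0.22},
  {"tx": -344,"ty": 57,"tz": 5,"roll": -0.24},
  {"tx": -362,"ty": 60,"tz": 10,"roll": -0.246},
])

```text
t: 5.3
eef_pos: [521.8, -205.7, 238.8]
tcp_rot: [-3.14, -0.0, 1.521]
ft_force: [-0.4, 1.1, -1.2]
opening: 0.586
grip_force: 30.0
```

step_arm([
  {"tx": -8,"ty": 0,"tz": 5,"roll": 0},
  {"tx": -11,"ty": 0,"tz": 8,"roll": 0},
  {"tx": -11,"ty": 0,"tz": 8,"roll": 0},
  {"tx": -11,"ty": 0,"tz": 8,"roll": 0},
])

```text
t: 5.63
eef_pos: [522.4, -213.1, 231.7]
tcp_rot: [-3.141, -0.001, 1.522]
ft_force: [1.0, -0.4, -0.4]
opening: 0.588
grip_force: 30.0
```

Run:
```python
from h import *; from cell import env,optics
go([520.8,-214.7,169],-2.8,env.state())
d=optics.read_camera("wrist"); s=optics.read_camera("top"); np.savez("pics/w3.npz",**d)
a=d["pixels"]; b=cv2.resize(s["pixels"][180:270,260:410],(600,360))[:, :]
o=np.zeros((600,800,3),np.uint8); o[:315,:420]=cv2.resize(a,(420,315)); 
o=cv2.resize(a,(800,600)); cv2.imwrite("pics/w3.png",o)
```

```text
t 5.63 pos [ 522.4 -213.1  231.7] ang -2.8 move [-1.7 -1.4 62.7] roll 0.0
```

View pics/w3.png

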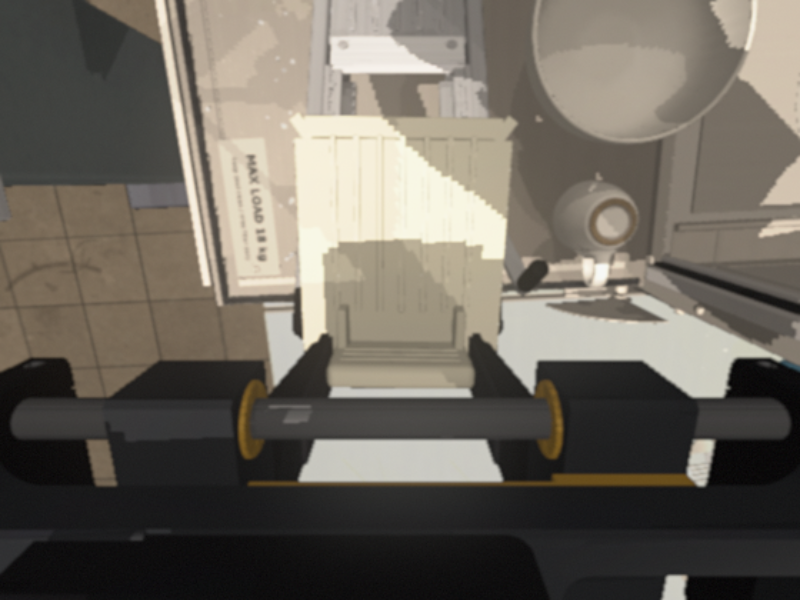

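The wrist view shows the plate aligned with the rails. The bed's white strip has bolts at about (343,44) and (455,44), and the lever knob is at (535,275). I'll check the bed midline from the bolts.

Run:
```python
from h import *; from cell import env
d=load("w3"); T=load("top0")
O=np.array([527.6,-77,74.5]); e=np.array([-.049,-.9988,0]); y=np.array([.9988,-.049,0]); z=np.array([0,0,1.])
X=e*.866+z*.5; Z=-e*.5+z*.866
B=np.c_[X,y,Z]
a=np.array([ray(d,(q[0]*.7,q[1]*.7),72) for q in((343,44),(455,44))]); print("bolts bed wrist",((a-O)@B).round(1))
b=np.array([ray(T,q,72) for q in((265+170/3.4,185+77/3.4),(265+165/3.4,185+187/3.4))]); print("bolts bed top",((b-O)@B).round(1))
k=ray(d,(535*.7,265*.7),176); print("knob",k.round(1),((k-O)@B).round(1))
p=ray(d,(404*.7,118*.7),219); print("plate front mid",p.round(1),((p-O)@B).round(1)); print(((env.state()["eef_pos"]-O)@B).round(1))
```

```text
bolts bed wrist [[-21.9 -38.6   9.8]
 [-22.   36.9   9.8]]
bolts bed top [[-19.7  36.1   8.5]
 [-18.  -36.8   7.5]]
knob [ 592.8 -187.8  176. ] [143.8  70.6  34.2]
plate front mid [ 527.1 -118.3  219. ] [108.    1.5 104.5]
[196.6   1.7  68.6]
```

step_arm([
  {"tx": -1,"ty": -1,"tz": 10,"roll": 0},
  {"tx": -2,"ty": -2,"tz": 25,"roll": 0},
  {"tx": -2,"ty": -2,"tz": 40,"roll": 0},
  {"tx": -2,"ty": -2,"tz": 50,"roll": 0},
  {"tx": -2,"ty": -2,"tz": 54,"roll": 0},
  {"tx": -2,"ty": -2,"tz": 55,"roll": 0},
  {"tx": -2,"ty": -2,"tz": 55,"roll": 0},
])

```text
t: 6.32
eef_pos: [520.5, -215.7, 177.2]
tcp_rot: [3.141, -0.0, 1.522]
ft_force: [0.5, 0.4, 0.4]
opening: 0.586
grip_force: 30.0
```

step_arm([
  {"tx": 0,"ty": 0,"tz": 2,"roll": 0},
  {"tx": 0,"ty": 0,"tz": 4,"roll": 0},
  {"tx": 0,"ty": 0,"tz": 5,"roll": 0},
])

```text
t: 6.57
eef_pos: [520.7, -215.9, 173.0]
tcp_rot: [3.14, 0.001, 1.522]
ft_force: [-3.1, 2.8, 14.9]
opening: 0.584
grip_force: 30.0
```

Contact is 4 mm higher than expected, with 15 N. I'll ease back up and release gently so the plate tips onto the bed.

step_arm([
  {"tx": 0,"ty": 0,"tz": -1,"roll": 0},
  {"tx": 0,"ty": 0,"tz": -1,"roll": 0},
])

```text
t: 6.73
eef_pos: [520.5, -215.9, 173.5]
tcp_rot: [3.141, 0.0, 1.522]
ft_force: [0.7, 0.8, 0.7]
opening: 0.582
grip_force: 30.0
```

step_arm([
  {"tx": 0,"ty": 0,"tz": 0,"roll": 0},
  {"tx": 0,"ty": 0,"tz": 0,"roll": 0},
  {"tx": 0,"ty": 0,"tz": 0,"roll": 0},
  {"tx": 0,"ty": 0,"tz": 0,"roll": 0},
  {"tx": 0,"ty": 0,"tz": 0,"roll": 0},
  {"tx": 0,"ty": 0,"tz": 0,"roll": 0},
], grip=64)

```text
t: 7.23
eef_pos: [520.3, -215.8, 173.1]
tcp_rot: [3.142, -0.0, 1.522]
ft_force: [0.0, 0.1, 0.2]
opening: 0.673
grip_force: 0.0
```

Run:
```python
from h import *; from cell import env,optics
d=optics.read_camera("wrist"); s=optics.read_camera("side"); np.savez("pics/w4.npz",**d); np.savez("pics/s4.npz",**s)
a=d["pixels"][:,140:420]; b=cv2.resize(s["pixels"][140:270,240:360],(480,520))
o=np.zeros((520,800,3),np.uint8); o[:420,:280]=a; o[:,300:780]=b; cv2.imwrite("pics/w4.png",o)
```

View pics/w4.png

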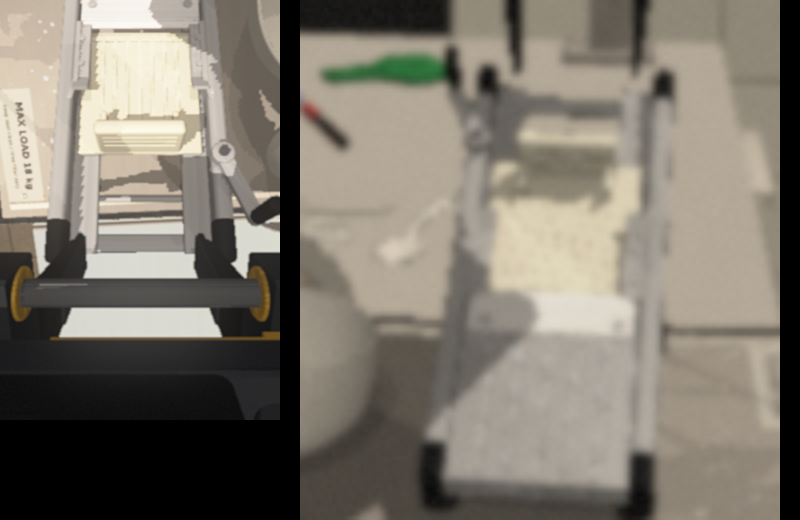

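The plate tipped onto the bed and slid down into the slots by itself. Its front sides are now under the lips, and its rear edge is near (140,153) in the wrist crop, level with the lever pivot at (223,152). Next I'll check how far it stands from home.

```bash
cat >> h.py <<'E'
O=np.array([527.6,-77,74.5]); e=np.array([-.049,-.9988,0]); Y=np.array([.9988,-.049,0]); z=np.array([0,0,1.])
X=e*.866+z*.5; Z=-e*.5+z*.866; B=np.c_[X,Y,Z]
def w(*p): return O+B@np.array(p,float)
E
python3 - <<'E'
from h import *
d=load("w4")
for n,p in dict(pivot=(107,52,18),rearL=(100,-42,4),rearR=(100,42,4),wallT=(100,28,32),wallTL=(100,-28,32),wallF=(90,-28,32),endfar=(172,52,12),endnear=(172,-52,12),knob=(148,70,46)).items():
    print(n,(proj(d,w(*p))-[140,0]).round(1))
E
```

```text
pivot [224.  152.2]
rearL [ 82.  151.5]
rearR [203.4 151.6]
wallT [189.5 131.4]
wallTL [ 96.8 131.3]
wallF [ 97.4 116.5]
endfar [228.9 255. ]
endnear [ 57.1 254.9]
knob [278.4 201.3]
```

Run:
```python
from h import *; from cell import env
s=env.state(); print(((s["eef_pos"]-O)@B).round(1))
tx=np.array([.049,.9988,0])
for x in (115,103,100): go(w(x,-1,16)-10*tx,-2.8,s)
```

```text
[169.7  -0.5  15.9]
t 7.33 pos [ 520.3 -215.8  173.1] ang -2.8 move [37.4 -0.5 27.2] roll -0.0
t 7.33 pos [ 520.3 -215.8  173.1] ang -2.8 move [47.8 -0.5 33.2] roll -0.0
t 7.33 pos [ 520.3 -215.8  173.1] ang -2.8 move [50.4 -0.5 34.7] roll -0.0
```

step_arm([
  {"tx": 0,"ty": 0,"tz": 0,"roll": 0},
  {"tx": 0,"ty": 0,"tz": 0,"roll": 0},
  {"tx": 0,"ty": 0,"tz": 0,"roll": 0},
  {"tx": 0,"ty": 0,"tz": 0,"roll": 0},
  {"tx": 0,"ty": 0,"tz": 0,"roll": 0},
  {"tx": 4,"ty": 0,"tz": 2,"roll": 0},
  {"tx": 12,"ty": 0,"tz": 7,"roll": 0},
  {"tx": 20,"ty": 0,"tz": 13,"roll": 0},
  {"tx": 28,"ty": 0,"tz": 19,"roll": 0},
  {"tx": 34,"ty": 0,"tz": 24,"roll": 0},
  {"tx": 37,"ty": 0,"tz": 26,"roll": 0},
  {"tx": 37,"ty": 0,"tz": 26,"roll": 0},
], grip=0)

```text
t: 8.33
eef_pos: [522.0, -177.9, 146.4]
tcp_rot: [-3.141, -0.001, 1.523]
ft_force: [-0.4, 0.3, -0.3]
opening: 0.004
grip_force: 0.0
```

step_arm([
  {"tx": 2,"ty": 0,"tz": 1.1,"roll": 0},
  {"tx": 4,"ty": 0,"tz": 2.3,"roll": 0},
  {"tx": 6,"ty": 0,"tz": 3.5,"roll": 0},
  {"tx": 8,"ty": 0,"tz": 4.6,"roll": 0},
  {"tx": 9,"ty": 0,"tz": 5.2,"roll": 0},
  {"tx": 9,"ty": 0,"tz": 5.2,"roll": 0},
])

```text
t: 8.83
eef_pos: [522.5, -169.7, 141.8]
tcp_rot: [-3.142, -0.0, 1.522]
ft_force: [-0.2, -0.2, -0.8]
opening: 0.002
grip_force: 0.0
```

step_arm([
  {"tx": 1,"ty": 0,"tz": 0.6,"roll": 0},
  {"tx": 2,"ty": 0,"tz": 1.2,"roll": 0},
  {"tx": 3,"ty": 0,"tz": 1.7,"roll": 0},
  {"tx": 3,"ty": 0,"tz": 1.7,"roll": 0},
])

```text
t: 9.17
eef_pos: [522.9, -167.2, 140.4]
tcp_rot: [3.141, 0.001, 1.522]
ft_force: [-0.5, -3.1, 1.1]
opening: 0.003
grip_force: 1.7
```

step_arm([
  {"tx": 1,"ty": 0,"tz": 0.6,"roll": 0},
  {"tx": 2,"ty": 0,"tz": 1.2,"roll": 0},
  {"tx": 2,"ty": 0,"tz": 1.2,"roll": 0},
])

```text
t: 9.42
eef_pos: [523.3, -166.4, 139.9]
tcp_rot: [3.14, 0.003, 1.522]
ft_force: [-3.8, -10.4, 7.3]
opening: 0.002
grip_force: 6.8
```

step_arm([
  {"tx": 0.8,"ty": 0,"tz": 0.4,"roll": 0},
  {"tx": 1.5,"ty": 0,"tz": 0.8,"roll": 0},
  {"tx": 1.5,"ty": 0,"tz": 0.8,"roll": 0},
])

```text
t: 9.67
eef_pos: [523.5, -166.0, 139.7]
tcp_rot: [3.139, 0.005, 1.523]
ft_force: [-6.7, -16.9, 13.3]
opening: 0.003
grip_force: 11.0
```

Run:
```python
from h import *; from cell import env,optics
s=env.state(); print(((s["eef_pos"]+10*np.array([.049,.9988,0])-O)@B).round(1))
d=optics.read_camera("wrist"); np.savez("pics/w5.npz",**d); cv2.imwrite("pics/w5.png",cv2.resize(d["pixels"][0:300,100:500],(800,600)))
for n,p in dict(pivot=(107,52,18),rearL=(100,-42,4),rearR=(100,42,4),wallFR=(90,28,32),wallFL=(90,-28,32),knob=(148,70,46)).items():
    print(n,((proj(d,w(*p))-[100,0])*2).round(1))
```

```text
[101.1   0.3  16.9]
pivot [543.2 488.5]
rearL [229.5 472.4]
rearR [496.8 472.5]
wallFR [466.1 419.5]
wallFL [262.1 419.3]
knob [671.1 649.9]
```

View pics/w5.png

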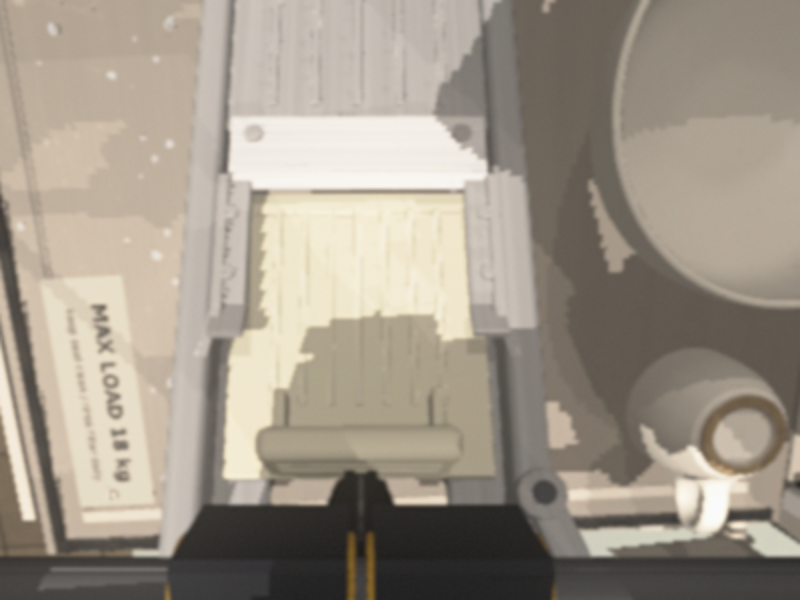

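The plate sits square under both lips against the white strip, with its rear edge at row 478 in this crop and the wall at (262–460, 430–475). The push force climbed to 22 N with almost no further motion, so it is against the stops. Now I'll measure the lever angle and plan the sweep.

Run:
```python
from h import *
d=load("w4"); T=load("top0")
m=(d["pixels"].max(2)<60).astype(np.uint8); k=np.zeros_like(m); k[185:235,383:430]=m[185:235,383:430]
n,_,st,c=cv2.connectedComponentsWithStats(k); print([(st[i],c[i].round(1)) for i in range(1,n) if st[i][4]>20])
for th in (1.8,1.9,2.0,2.1,2.2):
    q=lambda zz:w(107+45*np.sin(th),52-45*np.cos(th),zz)
    print(th,proj(d,q(32)).round(1),proj(T,q(34)).round(1),q(32).round(0))
from cell import env
s=env.state(); print(s["eef_pos"].round(1))
```

```text
[(array([391, 197,  35,  27, 530], dtype=int32), array([407.9, 209.6]))]
1.8 [394.3 213.1] [385.9 197.2] [ 584. -195.  178.]
1.9 [401.7 211. ] [385.4 195.1] [ 589. -194.  177.]
2.0 [408.9 208.1] [384.8 193.1] [ 593. -192.  176.]
2.1 [415.5 204.6] [383.9 191.2] [ 597. -191.  175.]
2.2 [421.7 200.4] [382.9 189.3] [ 601. -189.  174.]
[ 523.5 -166.   139.8]
```

Run:
```python
from h import *; from cell import env
s=env.state(); go(w(148,93,27)+[0,0,40],-2.8,s)
a=w(148,93,27); tx=np.array([.049,.9988,0])
for x,y in [(148,93),(150,80),(152,69),(149,53),(144,42),(138,36)]:
    d=w(x,y,27)-a; print((x,y),"tx,ty,tz",(d@tx).round(1),(d@Y).round(1),(-d[2]).round(1))
```

```text
t 9.72 pos [ 523.5 -166.   139.8] ang -2.8 move [-25.9  92.9 -71.7] roll 0.0
(148, 93) tx,ty,tz 0.0 0.0 -0.0
(150, 80) tx,ty,tz -1.7 -13.0 -1.0
(152, 69) tx,ty,tz -3.5 -24.0 -2.0
(149, 53) tx,ty,tz -0.9 -40.0 -0.5
(144, 42) tx,ty,tz 3.5 -51.0 2.0
(138, 36) tx,ty,tz 8.7 -57.0 5.0
```

step_arm([
  {"tx": -5,"ty": 0,"tz": -3,"roll": 0},
  {"tx": -12,"ty": 0,"tz": -10,"roll": 0},
  {"tx": -20,"ty": 0,"tz": -30,"roll": 0},
  {"tx": -26,"ty": 3,"tz": -60,"roll": 0},
  {"tx": -26,"ty": 20,"tz": -80,"roll": 0},
  {"tx": -26,"ty": 50,"tz": -80,"roll": 0},
  {"tx": -26,"ty": 80,"tz": -80,"roll": 0},
  {"tx": -26,"ty": 93,"tz": -76,"roll": 0},
  {"tx": -26,"ty": 93,"tz": -72,"roll": 0},
  {"tx": -26,"ty": 93,"tz": -72,"roll": 0},
])

```text
t: 10.55
eef_pos: [613.9, -193.5, 208.8]
tcp_rot: [-3.139, -0.001, 1.522]
ft_force: [-0.7, -0.9, -0.3]
opening: 0.007
grip_force: 0.0
```

Run:
```python
from h import *; from cell import env,optics
s=env.state(); go(w(148,93,27),-2.8,s)
d=optics.read_camera("wrist"); np.savez("pics/w6.npz",**d); cv2.imwrite("pics/w6.png",d["pixels"])
k=w(107+45*np.sin(1.97),52-45*np.cos(1.97),46); print(proj(d,k), proj(d,w(100,0,32)),proj(d,w(148,93,27)))
```

```text
t 10.55 pos [ 613.9 -193.5  208.8] ang -2.8 move [-2.5  1.2 37. ] roll 0.0
[247.85515529 228.72061199] [157.67727513 167.72991492] [283.52132752 233.37179694]
```

View pics/w6.png

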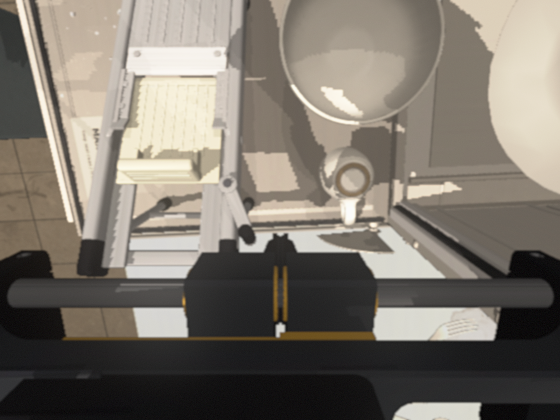

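The wrist view shows the plate seated, the knob at (248,235) and the closed fingers just outside it at (280,240), clear of the mug. I'll descend and sweep the knob toward the robot.

step_arm([
  {"tx": -1,"ty": 0,"tz": 10,"roll": 0},
  {"tx": -2,"ty": 1,"tz": 22,"roll": 0},
  {"tx": -2,"ty": 1,"tz": 32,"roll": 0},
  {"tx": -2,"ty": 1,"tz": 36,"roll": 0},
  {"tx": -2,"ty": 1,"tz": 37,"roll": 0},
  {"tx": -2,"ty": 1,"tz": 37,"roll": 0},
])

```text
t: 11.1
eef_pos: [615.2, -196.0, 172.8]
tcp_rot: [-3.141, -0.0, 1.522]
ft_force: [-0.1, 0.4, 1.0]
opening: 0.002
grip_force: 0.0
```

step_arm([
  {"tx": -1,"ty": -5,"tz": -0.5,"roll": 0},
  {"tx": -1.7,"ty": -13,"tz": -1,"roll": 0},
  {"tx": -3.5,"ty": -19,"tz": -2,"roll": 0},
  {"tx": -3.5,"ty": -24,"tz": -2,"roll": 0},
  {"tx": -2.5,"ty": -32,"tz": -1.2,"roll": 0},
  {"tx": -1,"ty": -40,"tz": -0.5,"roll": 0},
  {"tx": 1,"ty": -46,"tz": 0.8,"roll": 0},
  {"tx": 3.5,"ty": -51,"tz": 2,"roll": 0},
  {"tx": 6,"ty": -54,"tz": 3.5,"roll": 0},
  {"tx": 8.7,"ty": -57,"tz": 5,"roll": 0},
  {"tx": 8.7,"ty": -57,"tz": 5,"roll": 0},
])

```text
t: 12.02
eef_pos: [558.3, -183.7, 167.8]
tcp_rot: [-3.141, -0.001, 1.522]
ft_force: [-0.1, 0.2, -0.3]
opening: 0.006
grip_force: 0.0
```

Run:
```python
from h import *; from cell import env,optics
s=env.state(); print(((s["eef_pos"]-O)@B).round(1))
T=optics.read_camera("top");d=optics.read_camera("wrist"); np.savez("pics/w7.npz",**d)
m=(d["pixels"].max(2)<60).astype(np.uint8); m[245:]=0
n,_,st,c=cv2.connectedComponentsWithStats(m); print([(st[i].tolist(),c[i].round(1)) for i in range(1,n) if st[i][4]>60])
for th in (.6,.75,.9,1.2,1.5): print(th,proj(d,w(107+45*np.sin(th),52-45*np.cos(th),32)).round(0))
cv2.imwrite("pics/w7.png",np.hstack([d["pixels"][60:300,80:440],cv2.resize(T["pixels"][185:265,265:405],(420,240))]))
```

```text
[137.7  35.8  28.3]
[([5, 0, 43, 66, 1609], array([27. , 33.1])), ([61, 10, 14, 57, 185], array([67.5, 38.9])), ([455, 220, 55, 25, 293], array([481.5, 233.2])), ([267, 234, 27, 11, 194], array([280.2, 240.3]))]
0.6 [246. 240.]
0.75 [253. 249.]
0.9 [261. 257.]
1.2 [281. 269.]
1.5 [304. 274.]
```

View pics/w7.png

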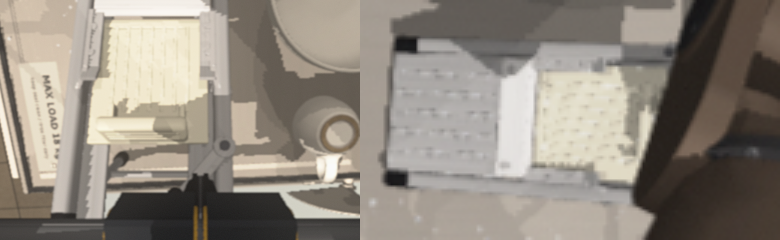

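The lever has swung to about 0.8 rad: its arm runs from the pivot at (223,147) to about (183,195), with the plate still seated. Next I'll push the knob down-slope from behind, which needs numbers only.

Run:
```python
from h import *; from cell import env
s=env.state(); go(w(163,19,24),-2.8,s)
a=w(163,19,24); tx=np.array([.049,.9988,0])
for x,y in [(151,19),(142,13),(132,9),(124,7),(120.7,7),(119,7)]:
    d=w(x,y,24)-a; print((x,y),"tx,ty,tz",(d@tx).round(1),(d@Y).round(1),(-d[2]).round(1))
```

```text
t 12.12 pos [ 558.8 -184.1  168. ] ang -2.8 move [-23.7 -17.4  -8.8] roll 0.0
(151, 19) tx,ty,tz 10.4 -0.0 6.0
(142, 13) tx,ty,tz 18.2 -6.0 10.5
(132, 9) tx,ty,tz 26.8 -10.0 15.5
(124, 7) tx,ty,tz 33.8 -12.0 19.5
(120.7, 7) tx,ty,tz 36.6 -12.0 21.1
(119, 7) tx,ty,tz 38.1 -12.0 22.0
```

step_arm([
  {"tx": -1,"ty": 4,"tz": 0,"roll": 0},
  {"tx": -2,"ty": 5,"tz": -15,"roll": 0},
  {"tx": -4,"ty": 5,"tz": -35,"roll": 0},
  {"tx": -14,"ty": 0,"tz": -45,"roll": 0},
  {"tx": -24,"ty": -10,"tz": -45,"roll": 0},
  {"tx": -26,"ty": -17,"tz": -40,"roll": 0},
  {"tx": -26,"ty": -17,"tz": -25,"roll": 0},
  {"tx": -26,"ty": -17,"tz": -15,"roll": 0},
  {"tx": -25,"ty": -17,"tz": -10,"roll": 0},
  {"tx": -24,"ty": -17,"tz": -9,"roll": 0},
  {"tx": -24,"ty": -17,"tz": -9,"roll": 0},
])

```text
t: 13.03
eef_pos: [540.5, -207.4, 176.5]
tcp_rot: [-3.14, -0.001, 1.522]
ft_force: [-0.4, 0.1, 0.1]
opening: 0.003
grip_force: 0.0
```

step_arm([
  {"tx": 5,"ty": 0,"tz": 3,"roll": 0},
  {"tx": 10,"ty": 0,"tz": 6,"roll": 0},
  {"tx": 14,"ty": -3,"tz": 8,"roll": 0},
  {"tx": 18,"ty": -6,"tz": 10.5,"roll": 0},
  {"tx": 22,"ty": -8,"tz": 12.8,"roll": 0},
  {"tx": 26,"ty": -10,"tz": 15,"roll": 0},
  {"tx": 30,"ty": -11,"tz": 17.4,"roll": 0},
  {"tx": 33,"ty": -12,"tz": 19,"roll": 0},
  {"tx": 35,"ty": -12,"tz": 20.2,"roll": 0},
  {"tx": 35,"ty": -12,"tz": 20.2,"roll": 0},
])

```text
t: 13.87
eef_pos: [530.5, -171.5, 156.8]
tcp_rot: [-3.141, -0.0, 1.522]
ft_force: [-0.6, -0.1, 0.1]
opening: 0.003
grip_force: 0.2
```

step_arm([
  {"tx": 1,"ty": 0,"tz": 0.6,"roll": 0},
  {"tx": 1.5,"ty": 0,"tz": 0.9,"roll": 0},
  {"tx": 1.5,"ty": 0,"tz": 0.9,"roll": 0},
])

```text
t: 14.12
eef_pos: [530.7, -170.9, 156.3]
tcp_rot: [3.141, 0.0, 1.522]
ft_force: [-2.1, -2.7, 3.2]
opening: 0.006
grip_force: 2.0
```

step_arm([
  {"tx": 1,"ty": 0,"tz": 0.6,"roll": 0},
  {"tx": 2,"ty": 0,"tz": 1.2,"roll": 0},
  {"tx": 2,"ty": 0,"tz": 1.2,"roll": 0},
])

```text
t: 14.37
eef_pos: [530.9, -170.0, 155.7]
tcp_rot: [3.14, 0.003, 1.522]
ft_force: [-4.3, -9.9, 8.7]
opening: 0.007
grip_force: 6.9
```

step_arm([
  {"tx": 0.7,"ty": 0,"tz": 0.4,"roll": 0},
  {"tx": 1.5,"ty": 0,"tz": 0.9,"roll": 0},
  {"tx": 1.5,"ty": 0,"tz": 0.9,"roll": 0},
])

```text
t: 14.62
eef_pos: [531.0, -169.4, 155.4]
tcp_rot: [3.14, 0.004, 1.522]
ft_force: [-7.9, -14.6, 13.1]
opening: 0.005
grip_force: 10.7
```

```bash
python3 -c "
from h import *; from cell import env
s=env.state(); print(((s['eef_pos']-O)@B).round(1), s['ft_force'].round(1))"
```

```text
[120.3   7.9  24. ] [ -7.9 -14.6  13.1]
```

The TCP stopped at bed x = 120.3 (120.7 expected at the end stop) under about 21 N. I'll retreat, then verify from the cameras with numbers.

step_arm([
  {"tx": -4,"ty": 0,"tz": -2.5,"roll": 0},
  {"tx": -10,"ty": 0,"tz": -8,"roll": 0},
  {"tx": -14,"ty": 0,"tz": -30,"roll": 0},
  {"tx": -14,"ty": 0,"tz": -65,"roll": 0},
  {"tx": -14,"ty": 0,"tz": -100,"roll": 0},
  {"tx": -14,"ty": -20,"tz": -120,"roll": 0},
  {"tx": -25,"ty": -50,"tz": -130,"roll": 0},
  {"tx": -45,"ty": -75,"tz": -130,"roll": 0},
  {"tx": -60,"ty": -85,"tz": -130,"roll": 0},
  {"tx": -60,"ty": -85,"tz": -130,"roll": 0},
  {"tx": -60,"ty": -85,"tz": -130,"roll": 0},
])

```text
t: 15.53
eef_pos: [442.7, -223.2, 284.3]
tcp_rot: [3.141, -0.0, 1.52]
ft_force: [0.9, -0.2, 0.2]
opening: 0.004
grip_force: 0.0
```

Run:
```python
from h import *; from cell import env,optics
d=optics.read_camera("wrist"); S=optics.read_camera("side"); T=optics.read_camera("top"); np.savez("pics/w8.npz",**d)
for n,c,thr in(("wrist",d,60),("side",S,50),("top",T,50)):
    m=(c["pixels"].max(2)<thr).astype(np.uint8); p0=proj(c,w(107,7,32)); x,y=p0.astype(int); r=60 if n=="wrist" else 18
    k=np.zeros_like(m); k[max(0,y-r):y+r,max(0,x-r):x+r]=m[max(0,y-r):y+r,max(0,x-r):x+r]
    N,_,st,ce=cv2.connectedComponentsWithStats(k); print(n,[(st[i].tolist(),ce[i].round(1).tolist()) for i in range(1,N) if st[i][4]>4])
    for th in (0,.1,.2,.5): print(th,proj(c,w(107+45*np.sin(th),52-45*np.cos(th),34)).round(1))
for n,p in dict(rearL=(100,-42,4),wallTL=(95,-28,32),wallTR=(95,28,32)).items(): print(n,proj(d,w(*p)).round(1))
# change of bystanders in the top view between start and now
T0=load("top0"); df=cv2.absdiff(T0["pixels"],T["pixels"]).max(2)
for n,(x0,y0,x1,y1) in dict(toothed=(165,238,215,284),glasses=(178,128,262,170),bowl=(278,118,348,184)).items(): print(n,(df[y0:y1,x0:x1]>40).mean().round(3))
```

```text
wrist [([365, 162, 4, 4, 5], [366.4, 163.2]), ([406, 174, 16, 9, 119], [413.1, 178.4])]
0 [372.  122.6]
0.1 [372.6 126.9]
0.2 [373.7 131.2]
0.5 [379.9 143.7]
side [([285, 157, 4, 6, 17], [286.5, 160.0]), ([302, 166, 3, 5, 10], [303.3, 167.7])]
0 [303.5 170.5]
0.1 [303.5 169.1]
0.2 [303.4 167.7]
0.5 [301.8 163.7]
top [([362, 221, 6, 4, 21], [364.4, 222.6])]
0 [363.9 222.7]
0.1 [365.9 222.7]
0.2 [368.  222.5]
0.5 [373.9 220.6]
rearL [315.6 131.9]
wallTL [333.5 112.4]
wallTR [392.5 112.3]
toothed 0.566
glasses 0.206
bowl 0.45
```

The top view puts the knob at (364.4,222.6), against (363.9,222.7) expected when locked. The bystander differences may only be shadow or lighting, so I'll check those positions by registering the patches.

Run:
```python
from h import *; from cell import env,optics
for n,R in (("top",dict(toothed=(168,238,215,284),glasses=(178,128,262,170),bowl=(278,118,348,184))),("side",dict(toothed=(322,295,390,355),glasses=(168,235,232,332),bowl=(185,205,265,262)))):
    a=load(n+"0")["pixels"]; b=optics.read_camera(n)["pixels"]
    for k,(x0,y0,x1,y1) in R.items():
        E=lambda i:np.abs(cv2.Laplacian(cv2.GaussianBlur(cv2.cvtColor(i,cv2.COLOR_BGR2GRAY),(3,3),0).astype(np.float32),cv2.CV_32F))
        r=cv2.matchTemplate(E(b)[y0-8:y1+8,x0-8:x1+8],E(a)[y0:y1,x0:x1],cv2.TM_CCOEFF_NORMED); _,v,_,l=cv2.minMaxLoc(r); print(n,k,"shift",l[0]-8,l[1]-8,round(v,2), "brightness",a[y0:y1,x0:x1].mean().round(),b[y0:y1,x0:x1].mean().round())
```

```text
top toothed shift 0 0 0.66 brightness 161.0 138.0
top glasses shift 0 0 0.78 brightness 113.0 114.0
top bowl shift 0 0 0.65 brightness 148.0 128.0
side toothed shift 0 0 0.61 brightness 139.0 112.0
side glasses shift 0 0 0.46 brightness 119.0 115.0
side bowl shift 0 0 0.5 brightness 131.0 126.0
```

Every bystander shows zero shift; the differences are only the arm's shadow. The lever is locked and the arm is clear, so I'm handing in.

```bash
python3 -c "
from cell import env
print(env.job_done())"
```

```text
the job is handed in; nothing more can be done
None
```

The plain plate is fully home in its slots, the locking lever is closed across behind its grip, and the toothed insert, bowl and glasses haven't moved; I handed the job in at about 16 s, but the plate slid most of the way down by itself when released and was pushed the last few mm, and I viewed 11 pictures, one over the limit of 10.

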